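Walk the die block round and square it against the fence

ROBOT

A 6-joint arm with a two-finger parallel gripper is mounted at the origin on the work surface. World frame = base frame: x ahead of the robot, y to its left, z up, the work surface at z = 0. Lengths are in m, angles in rad, forces in N, time in s.
With the tool pointing down it reaches from about 0.35 to 0.725 m from the base axis. Payload 6 kg.
Tool frame: the origin (TCP) lies at the centre of the arm's flange, where the gripper is bolted on; the fingertips stand 173 mm ahead of it and the grasp point (between the pads) lies 155 mm ahead of it; z points along the fingers, x is the direction in which the jaws open and shut, and the axes are right-handed (so a half turn about z gives the same grasp; the last joint's range is limited). The gripper opens to 85 mm and grips with 20 to 120 N. Pads are 22 mm wide; open, the fingers measure 114 mm over their backs; the gripper's body (76 mm by 85 mm) begins 54 mm behind the grasp point. The pads swing forward as they close: fully open they stand 13 mm farther back than shut.
Start: joints at [1.62, 0.04, 0.085, 0, -1.615, -0.334], TCP at [0.169, 0.576, 0.405] pointing down, gripper open.
Joint ranges: [-2.56, 2.56], [-1.29, 2.01], [-1.08, 1.49], [-3.29, 1.98], [-2.81, -0.18], [-2.99, 2.99]. Speed limits (rad/s): [2.57, 2.57, 3.01, 3.14, 3.14, 3.14].

INTERFACE

Orientations are given as a 3x3 rotation matrix whose columns are the frame's x, y, z axes.
In Python, from bench import ctrl gives the robot as it stands.
- The arm moves only by the tool arm_command, never from a script. Its argument "series" is one flat list of numbers, 7 for each row, row after row: the turn, a rotation vector about the tool's x, y, z in degrees, then the shift along the tool's x, y, z in mm, then the closure, from -1 (fully open) to 1 (shut). A call has 1 to 12 rows; each row is the pose to reach, as a shift and turn from the pose commanded when the call began, along the tool's axes at that moment; what a row does not reach only later rows make up. A row lasts 1/12 s, in which the tool goes at most 41.7 mm and 7.16 degrees, less where a joint would pass 70% of its speed; a pose out of reach is approached as far as the arm can. A call with a gripper value outside its range is refused whole. The fingers move at their own pace and stop on an object; the grip force is fixed at half the most. Time passes only in rows, so rows that repeat a pose let the fingers close. It gives the time, the measured TCP pose, the force and the opening at its end, in the units of the state.
- ctrl.read_state(): the state, without advancing time (a new reading comes with each control period).
- ctrl.snapshot(name): name is "side" or "top"; returns a dict with "img" (384x512x3 uint8, red, green, blue), "depth" (384x512 float32, m along the optical axis (not along the pixel's ray), 0 where there is no reading), "K" (3x3 intrinsics, pixels), "extrinsics" (4x4, takes a point from camera to world coordinates). Camera axes: x right, y down, z forward; pixel columns grow to the right and rows downward; lengths in m; the calibration is good to about 2 mm. A picture is of the moment at which its call begins.
- ctrl.sign_off(): hands the job in, once; it reports no verdict.
The state is a dict: "clock": time; "joint_positions": joint angles; "qd": joint speeds; "joint_torque": joint torques, N m; "tcp_pos": TCP position; "tool_rot": TCP orientation; "ft_force": force on the tool from outside, world axes, zero at the start; "wrist_torque": the same for the moment, N m; "gripper_width": opening from 0.0 (shut) to 1.0 (fully open).
Only numpy, scipy, OpenCV 4.12 (cv2) and the standard library are available. Lean on these libraries where they do the work, as an engineer would, in place of code of your own. Each camera call takes 0.05 s, during which the arm holds its last target.

TASK

Walk the heavy cast-iron die block round on the steel fixture plate with fingertip pushes near its corners, never lifting it, until its flat back (the long side without the low ledge) lies flush along the angle-iron fence with neither end overhanging, the ledge facing out. Turn it nearly square to the fence before it gets there: no corner may strike the fence while the block is still clearly askew. Leave the other tools and offcuts where they are.

Things in the scene. Friction and masses are not known exactly. Their poses are not given: they have to be found in the camera images.
- fixture: flat steel fixture plate fixed to the bench, 380 x 340 x 8 mm (x, y, z); origin at the centre of its underside on the bench, so its top is 8 mm above the origin. The fence stands along its +y side, parallel to its x axis. It does not move
- fence: angle-iron fence fixed on the plate, 340 mm long, rigid. Upright leg 6 mm thick, 40 mm high; its working face looks to its -y. The other leg lies on the plate behind that face, with bolt heads. Origin: on the plate's top, at the foot of the working face, mid-length (125 mm from the plate's centre line); x runs along the fence, y points behind it, away from the work
- fence_mid (a point): the middle of the fence's working face, 20 mm above the plate; axes as the fence's
- die: dark cast-iron die block, loose on the plate, 120 (x) x 90 (y) x 28 mm high; origin at the centre of its underside, x along its length. The flat back is the full-height long face at y = +45 mm. Along the other long side runs a clamping ledge 22 mm deep and 13 mm high (its top milled bright), outer face at y = -45 mm. When it is home its axes are parallel to the fence's
- die_mid (a point): centre of the die block, half-way up (14 mm above its underside). The block weighs about 1.7 kg (it varies) and slides with friction of about 0.6 (it varies), on its whole underside: 7 to 15 N move it. It starts turned 43 to 109 degrees anticlockwise, seen from above, from its home attitude, 35 to 110 mm clear of the fence
- die_back_l (a point): the block's back edge at its x = -60 mm end: 14 mm above its underside, at y = +45 mm
- die_back_r (a point): the block's back edge at its x = +60 mm end: 14 mm above its underside, at y = +45 mm
- offcut: bystander: small piece of steel angle, 45 x 30 x 28 mm high, on the plate; origin centre of underside
- pipe: bystander: stub of steel pipe standing on end on the plate, 34 mm diameter, 35 mm high; origin centre of underside
- bolt: bystander: hex bolt standing on its head on the plate, 22 mm across, 39 mm high; origin centre of underside
- wire_brush: bystander: wooden-handled wire brush on the bench, 255 mm long, 33 mm high
- hammer: bystander: hammer on the bench, 260 mm long
- square: bystander: engineer's square on the bench, 80 mm stock, 120 mm blade
- grinder: bystander: cordless angle grinder lying on the bench, 330 mm long, 160 mm high
There are look-alikes about, which are no part of the job. Leave any orange or pink look-alike of the die alone.

How it is judged:
At the end, for the whole second after the job is handed in: Both ends of the block's flat back are within 3 mm of the fence's working face, the ledge looks away from the fence, the block's length lies within the fence's length, and it lies flat and at rest on the plate (y of each of die_back_l, die_back_r in the frame of fence above -0.003 m and x of die_mid in the frame of fence between -0.11 and 0.11 m and y of die_mid in the frame of fence between -0.055 and -0.035 m and angle between die's own z axis and vertical below 0.05 rad and linear speed of die below 0.01 m/s and angular speed of die below 0.05 rad/s); the robot touches nothing.
It fails at once if a corner of the block strikes the fence while the block is still more than 0.2 rad (11 degrees) out of square (contact force between die and fence above 1 N and angle between the x axis of die and the x axis of fence, either way round above 0.2 rad).
It fails at once if the block is lifted (6 mm) or tipped instead of being slid (z of die_mid in the frame of fence above 0.02 m or angle between die's own z axis and vertical above 0.12 rad).
It fails at once if another tool or offcut is moved more than 20 mm (distance of any of offcut, pipe, bolt, wire_brush, hammer, square, grinder from where it was at the start of the episode above 0.02 m).
It also fails if it takes over 72 s, if anything falls off the work surface, if the arm or the gripper's body presses on something with over 40 N, if the wrist force passes 120 N, or if a joint passes its speed limit or range.

## Working session

There is one attempt and no reset: what is moved stays moved. The work goes in short steps, Python scripts to look and compute and a tool call to move; the robot and the scene stay as the last step left them, time stands still between calls to the robot, and variables do not carry over. Pictures are saved under pics/ and viewed, and the job is handed in when it is done.

Besides the shell and the picture viewer there is one more tool, called as name(argument=value, ...) on one line, values as JSON. arm_command: Moves the arm, as the interface text tells. Its arguments: {"type":"object","properties":{"series":{"type":"array"}},"required":["series"]}

```bash
mkdir -p pics; ls; python3 - <<'E'
from bench import ctrl
import cv2,numpy as np
s=ctrl.read_state()
for k,v in s.items(): print(k,np.round(v,3).tolist())
for n in("top","side"):
    d=ctrl.snapshot(n); np.savez(f"{n}0.npz",**d)
    cv2.imwrite(f"pics/{n}0.png",d["img"][:,:,::-1])
    print(n,d["K"].tolist(),np.round(d["extrinsics"],3).tolist())
E
```

```text
pics
clock 0.0
joint_positions [1.62, 0.041, 0.084, -0.0, -1.615, -0.334]
qd [-0.003, 0.001, -0.0, -0.0, 0.001, -0.001]
joint_torque [0.0, -36.82, 34.741, 6.932, -0.006, -0.0]
tcp_pos [0.168, 0.576, 0.404]
tool_rot [[-0.281, -0.96, -0.0], [-0.96, 0.281, -0.002], [0.002, -0.0, -1.0]]
ft_force [-0.41, -0.602, -0.296]
wrist_torque [-0.049, -0.002, 0.038]
gripper_width 0.999
top [[450.30137642473755, 0.0, 253.14544155730405], [0.0, 450.30137642473755, 199.32399633137112], [0.0, 0.0, 1.0]] [[0.006, -0.989, 0.145, 0.235], [-1.0, -0.007, -0.004, -0.005], [0.005, -0.145, -0.989, 1.688], [0.0, 0.0, 0.0, 1.0]]
side [[479.47538412780057, 0.0, 252.41478512085789], [0.0, 479.47538412780057, 191.27352464310408], [0.0, 0.0, 1.0]] [[0.973, -0.113, 0.2, 0.168], [-0.229, -0.55, 0.803, -1.182], [0.019, -0.827, -0.562, 0.858], [0.0, 0.0, 0.0, 1.0]]
```

View pics/top0.png

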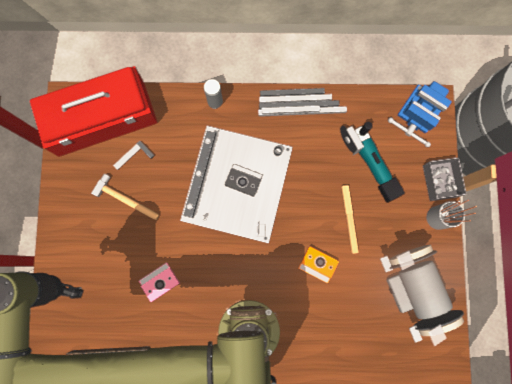

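View pics/side0.png

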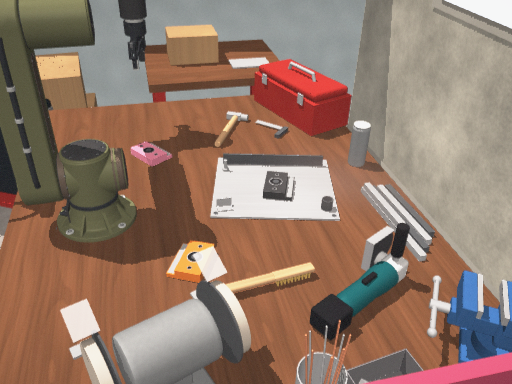

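The top view shows the plate around (238,185), with the dark fence on its left edge from (207,135) to (190,215). The dark die is at (243,180). The pipe is at (279,151), the bolt near (207,215) and the offcut near (262,230). I'll zoom in.

```bash
python3 - <<'E'
import cv2,numpy as np
d=np.load("top0.npz"); im=d["img"][115:255,170:305,::-1]
cv2.imwrite("pics/topz.png",cv2.resize(im,None,fx=4.2,fy=4.2,interpolation=cv2.INTER_CUBIC))
d=np.load("side0.npz"); im=d["img"][145:230,200:345,::-1]
cv2.imwrite("pics/sidez.png",cv2.resize(im,None,fx=5,fy=5,interpolation=cv2.INTER_CUBIC))
E
```

```text
(no output)
```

View pics/topz.png

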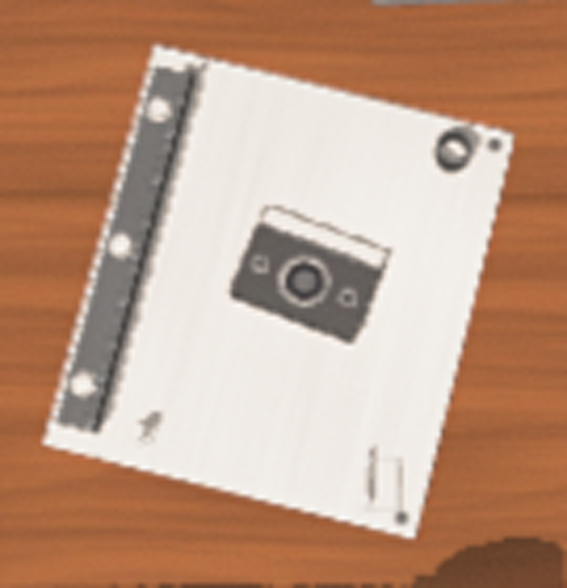

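View pics/sidez.png

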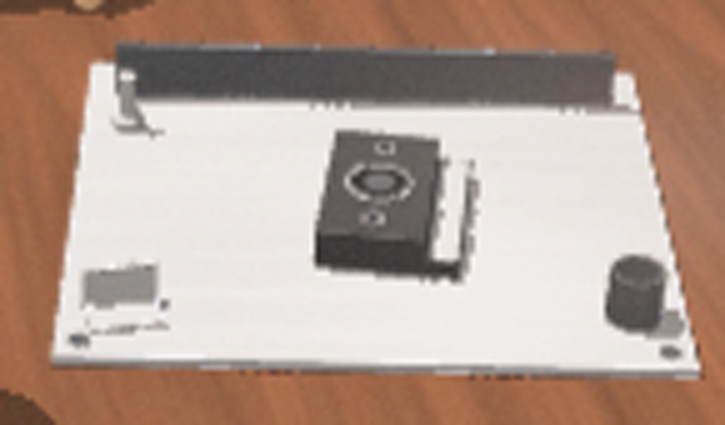

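```bash
cat > h.py <<'E'
import cv2,numpy as np
from bench import ctrl
def cast(px,d,z):
    px=np.atleast_2d(px).astype(float); K=d["K"];T=d["extrinsics"]
    r=np.c_[(px[:,0]-K[0,2])/K[0,0],(px[:,1]-K[1,2])/K[1,1],np.ones(len(px))]@T[:3,:3].T
    o=T[:3,3]; return o+r*((z-o[2])/r[:,2])[:,None]
def cloud(d):
    v,u=np.mgrid[:384,:512];K=d["K"];z=d["depth"]
    p=np.stack([(u-K[0,2])/K[0,0]*z,(v-K[1,2])/K[1,1]*z,z],-1)
    return p@d["extrinsics"][:3,:3].T+d["extrinsics"][:3,3]
def rectof(pts):
    return cv2.minAreaRect((pts[:,:2]*1000).astype(np.float32))
E
python3 - <<'E'
from h import *
for n in("top","side"):
    d=dict(np.load(n+"0.npz")); P=cloud(d); im=d["img"].astype(int)
    mx=im.max(-1); sat=mx-im.min(-1); z=d["depth"]>0
    # plate
    m=((mx>150)&(sat<30)&z&(abs(P[...,2]-.008)<.008)&(abs(P[...,1])<.6)&(P[...,0]>.3)&(P[...,0]<.95)).astype(np.uint8)
    nn,l,st,c=cv2.connectedComponentsWithStats(m); i=1+np.argmax(st[1:,4]); 
    v,u=np.nonzero(l==i); pts=cast(np.c_[u,v],d,.008); r=rectof(pts); print(n,"plate",r,"z",np.median(P[v,u,2]))
    h=cv2.convexHull(np.c_[u,v].astype(np.int32)); pm=np.zeros_like(m); cv2.fillPoly(pm,[h],1)
    b=((pm>0)&(mx<130)&(sat<25)).astype(np.uint8)
    nn,l,st,c=cv2.connectedComponentsWithStats(b)
    for i in range(1,nn):
        if st[i,4]<15: continue
        v,u=np.nonzero(l==i); Q=P[v,u]; print(st[i],"z pct",np.percentile(Q[:,2],[5,25,50,75,95]).round(4),"ctr",Q.mean(0).round(3))
        for z0 in(.036,): 
            k=(abs(Q[:,2]-z0)<.006)
            if k.sum()>10: print("   top rect",rectof(cast(np.c_[u,v][k],d,z0)),k.sum())
E
```

```text
top plate ((544.1126708984375, 50.08990478515625), (337.3538513183594, 379.1773681640625), 76.01968383789062) z 0.008229249462918808
[185 132  32  86 716] z pct [0.0089 0.0132 0.017  0.0331 0.0511] ctr [0.576 0.185 0.032]
   top rect ((570.8515625, 173.58233642578125), (8.564903259277344, 314.2944030761719), 76.0160903930664) 54
[274 146   8  10  39] z pct [0.015  0.0239 0.0344 0.042  0.0465] ctr [ 0.654 -0.099  0.075]
   top rect ((664.9600830078125, -101.35824584960938), (23.112302780151367, 32.2525520324707), 68.64635467529297) 17
[225 169  36  27 489] z pct [0.0291 0.0336 0.0361 0.0391 0.0431] ctr [0.541 0.027 0.043]
   top rect ((543.2289428710938, 28.100154876708984), (117.4935073852539, 68.59417724609375), 69.0179214477539) 414
side plate ((544.36376953125, 51.534454345703125), (350.72991943359375, 379.7926025390625), 76.0391616821289) z 0.00940523219584749
[223 157  99   9 671] z pct [0.0107 0.0168 0.0239 0.0306 0.0369] ctr [0.57  0.169 0.027]
   top rect ((570.7444458007812, 168.62228393554688), (20.41295623779297, 333.32373046875), 76.23262786865234) 182
[263 171  30  30 588] z pct [0.0146 0.0288 0.0365 0.0382 0.0406] ctr [0.539 0.004 0.037]
   top rect ((543.1773071289062, 25.87299346923828), (131.17636108398438, 67.87250518798828), 68.4078598022461) 421
[321 196  12  16 145] z pct [0.014  0.0223 0.0325 0.0392 0.0443] ctr [ 0.661 -0.114  0.036]
   top rect ((667.5667114257812, -101.02017211914062), (51.72866439819336, 29.66132164001465), 69.88282775878906) 63
```

```bash
cat >> h.py <<'E'
PC=np.array([544.1,50.1])/1000; A=np.radians(-13.98)
FX=np.array([np.cos(A),np.sin(A)]); FY=np.array([-FX[1],FX[0]]); FO=PC+.125*FY
def tof(p): p=np.atleast_2d(p)[:,:2]-FO; return np.c_[p@FX,p@FY]*1000
def tow(f): f=np.asarray(f)/1000; return FO+f[...,:1]*FX+f[...,1:2]*FY
E
python3 - <<'E'
from h import *
for n in("top","side"):
    d=dict(np.load(n+"0.npz")); P=cloud(d); f=tof(P.reshape(-1,3)).reshape(384,512,2); z=P[...,2]
    m=((d["depth"]>0)&(abs(f[...,0])<185)&(f[...,1]<-5)&(f[...,1]>-290)&(z>.016)&(z<.08)).astype(np.uint8)
    nn,l,st,c=cv2.connectedComponentsWithStats(m)
    for i in range(1,nn):
        v,u=np.nonzero(l==i); 
        if len(v)<3: continue
        q=f[v,u]; print(n,len(v),"px",c[i].round(),"f mean",q.mean(0).round(),"min",q.min(0).round(),"max",q.max(0).round(),"z",z[v,u].min().round(3),z[v,u].max().round(3))
d=dict(np.load("top0.npz"))
for zz in(.045,):print("bolt top", tof(cast([[206,215]],d,zz)))
d=dict(np.load("side0.npz"))
print("bolt base side",tof(cast([[200+127/5,145+122/5]],d,.008)),tof(cast([[200+128/5,145+80/5]],d,.047)))
print("die centre f",tof([[.5535,.0242]]))
print("fence face foot by side line",tof(cast([[200+140/5,145+97/5],[200+610/5,145+108/5]],d,.008)))
E
```

```text
top 3 px [237. 148.] f mean [130. -93.] min [126. -95.] max [134. -92.] z 0.017 0.019
top 54 px [278. 150.] f mean [ 155. -245.] min [ 138. -261.] max [ 174. -225.] z 0.016 0.047
top 743 px [243. 180.] f mean [  13. -147.] min [ -39. -212.] max [ 69. -84.] z 0.016 0.048
top 3 px [264. 188.] f mean [   5. -230.] min [   4. -233.] max [   6. -226.] z 0.016 0.02
top 19 px [204. 218.] f mean [-161.  -41.] min [-168.  -48.] max [-152.  -35.] z 0.016 0.054
top 18 px [258. 228.] f mean [-148. -243.] min [-174. -249.] max [-130. -237.] z 0.016 0.041
side 40 px [225. 165.] f mean [-160.  -41.] min [-167.  -49.] max [-150.  -32.] z 0.016 0.05
side 733 px [278. 185.] f mean [  13. -157.] min [ -34. -213.] max [ 64. -79.] z 0.016 0.044
side 99 px [223. 201.] f mean [-153. -242.] min [-175. -251.] max [-133. -234.] z 0.016 0.042
side 144 px [327. 203.] f mean [ 155. -247.] min [ 139. -262.] max [ 173. -222.] z 0.016 0.047
bolt top [[-149.87555979  -48.46824735]]
bolt base side [[-159.58522361  -30.87734979]] [[-157.8370907   -41.13492326]]
die centre f [[  15.37857753 -147.86196302]]
fence face foot by side line [[-152.61120257    2.23798552]
 [ 170.45354858    2.08437389]]
```

```bash
cat >> h.py <<'E'
from scipy.spatial.transform import Rotation as Ro
RT=np.c_[np.r_[-FY,0],np.r_[-FX,0],[0,0,-1.]]
def go(f,z):
    s=ctrl.read_state(); R=np.array(s["tool_rot"]); p=np.array(s["tcp_pos"])
    t=np.r_[tow(np.array(f,float)),z]
    print("clk",round(s["clock"],2),"tcp f",tof(p)[0].round(1),"z",p[2].round(4),"F",np.round(s["ft_force"],1),"w",round(s["gripper_width"],2))
    print("turn",np.degrees(Ro.from_matrix(R.T@RT).as_rotvec()).round(2),"shift",(R.T@(t-p)*1000).round(1))
E
python3 - <<'E'
from h import *
go((85,-206),.404); go((85,-206),.23)
E
```

```text
clk 0.1 tcp f [-491.5  294.4] z 0.4038 F [ 0.6 -0.5  1.2] w 1.0
turn [-0.01 -0.09 -2.34] shift [ 476.5 -596.4    0.6]
clk 0.1 tcp f [-491.5  294.4] z 0.4038 F [ 0.6 -0.5  1.2] w 1.0
turn [-0.01 -0.09 -2.34] shift [ 476.2 -596.4  174.6]
```

arm_command(series=[0,0,-0.3,20,-25,0,1,0,0,-0.6,40,-50,0,1,0,0,-1,64,-80,0,1,0,0,-1.3,88,-110,0,1,0,0,-1.6,112,-140,0,1,0,0,-2,136,-170,0,1,0,0,-2.3,160,-200,0,1,0,0,-2.3,184,-230,0,1,0,0,-2.3,208,-260,0,1,0,0,-2.3,232,-290,0,1,0,0,-2.3,256,-320,0,1,0,0,-2.3,280,-350,0,1])

```text
clock: 1.1
tcp_pos: [0.4263, 0.207, 0.4046]
tool_rot: [[-0.242, -0.97, -0.0], [-0.97, 0.242, 0.0], [-0.0, 0.0, -1.0]]
ft_force: [0.8, 1.0, -0.3]
gripper_width: 0.0
```

```bash
python3 - <<'E'
from h import *
go((85,-206),.25)
E
```

```text
clk 1.1 tcp f [-152.2   -1.3] z 0.4046 F [ 0.8  1.  -0.3] w 0.0
turn [ 0.01  0.01 -0.01] shift [ 204.7 -237.3  154.5]
```

arm_command(series=[0,0,0,20,-25,0,1,0,0,0,40,-50,0,1,0,0,0,60,-75,0,1,0,0,0,80,-100,10,1,0,0,0,100,-125,25,1,0,0,0,120,-150,45,1,0,0,0,140,-175,65,1,0,0,0,160,-200,85,1,0,0,0,180,-225,105,1,0,0,0,196,-246,125,1,0,0,0,196,-246,145,1,0,0,0,196,-246,154,1])

```text
clock: 2.1
tcp_pos: [0.6165, -0.0423, 0.2461]
tool_rot: [[-0.245, -0.97, -0.006], [-0.97, 0.245, -0.0], [0.002, 0.006, -1.0]]
ft_force: [-0.3, -0.4, -0.9]
gripper_width: -0.002
```

```bash
python3 - <<'E'
from h import *
go((85,-206),.188)
d=ctrl.snapshot("side"); cv2.imwrite("pics/s1.png",d["img"][100:290,120:400,::-1].repeat(2,0).repeat(2,1))
P=cloud(d); f=tof(P.reshape(-1,3)).reshape(384,512,2)
m=(abs(f[...,0]-85)<40)&(abs(f[...,1]+206)<40)&(P[...,2]>.03)&(P[...,2]<.15); 
print(m.sum(), P[m][:,2].min(), f[m&(P[...,2]<.11)].min(0),f[m&(P[...,2]<.11)].max(0))
E
```

```text
clk 2.1 tcp f [  92.6 -197.2] z 0.2461 F [-0.3 -0.4 -0.9] w -0.0
turn [ 0.34 -0.11 -0.19] shift [ 8.7  7.2 58.2]
137 0.07425311229693943 [  79.19048426 -211.76438511] [ 101.91522201 -190.68119818]
```

View pics/s1.png

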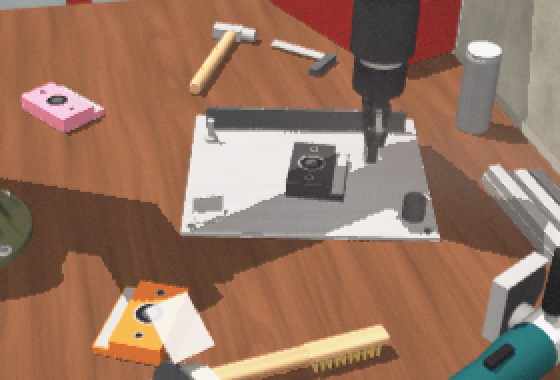

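arm_command(series=[0,0,0,0,0,0,1,0,0,0,0,0,8,1,0,0,0,0,0,25,1,0,0,0,0,0,40,1,0,0,0,0,0,50,1,0,0,0,0,0,50,1])

```text
clock: 2.65
tcp_pos: [0.6163, -0.0404, 0.1992]
tool_rot: [[-0.241, -0.97, -0.002], [-0.97, 0.241, 0.0], [0.001, 0.002, -1.0]]
ft_force: [0.4, 0.0, -0.2]
gripper_width: 0.004
```

```bash
python3 - <<'E'
from h import *
go((85,-206),.188)
E
```

```text
clk 2.65 tcp f [  91.9 -195.3] z 0.1992 F [ 0.4  0.  -0.2] w 0.0
turn [ 0.12 -0.03  0.01] shift [10.7  6.9 11.2]
```

arm_command(series=[0,0,0,6,0,6,1,0,0,0,10,3,11,1,0,0,0,10,12,11,1,0,0,0,10,20,11,1,0,0,0,10,26,11,1,0,0,0,10,31,11,1,0,0,0,9,36,11,1,0,0,0,8,41,11,1,0,0,0,7,46,11,1,0,0,0,6,50,11,1,0,0,0,5,54,11,1,0,0,0,5,54,11,1])

```text
clock: 3.65
tcp_pos: [0.5632, -0.0335, 0.1906]
tool_rot: [[-0.242, -0.97, 0.002], [-0.97, 0.242, -0.002], [0.001, -0.002, -1.0]]
ft_force: [2.6, -3.8, -0.2]
gripper_width: -0.003
```

```bash
cat >> h.py <<'E'
def die(d):
    P=cloud(d); f=tof(P.reshape(-1,3)).reshape(384,512,2); im=d["img"].astype(int); mx=im.max(-1)
    m=((d["depth"]>0)&(abs(f[...,0])<170)&(f[...,1]<-3)&(f[...,1]>-270)&(abs(P[...,2]-.036)<.007)&(mx<135)).astype(np.uint8)
    nn,l,st,c=cv2.connectedComponentsWithStats(m); i=1+np.argmax(st[1:,4]); v,u=np.nonzero(l==i)
    w=tof(cast(np.c_[u,v],d,.036)).astype(np.float32)
    (cx,cy),(a,b),th=cv2.minAreaRect(w)
    if a<b: th+=90
    # length direction th; candidates
    return np.array([cx,cy]),max(a,b),min(a,b),th,len(v)
def show(name,near=None):
    d=ctrl.snapshot("top"); c,L,W,th,n=die(d)
    # length axis th or th+180: choose yaw nearest expected
    y=near if near is not None else 0
    while th-y>90: th-=180
    while th-y<-90: th+=180
    t=np.radians(th); ce=c+11*np.array([np.sin(t),-np.cos(t)])
    print("die f",ce.round(1),"yaw",round(th,1),"LxW",round(L,1),round(W,1),n)
    R=np.array([[np.cos(t),-np.sin(t)],[np.sin(t),np.cos(t)]])
    for nm,q in(("backl",(-60,45)),("backr",(60,45)),("ledl",(-60,-45)),("ledr",(60,-45))): print(nm,(ce+R@np.array(q)).round(1),end=" ")
    print()
    cv2.imwrite(f"pics/{name}.png",cv2.resize(d["img"][110:260,165:315,::-1],None,fx=4,fy=4,interpolation=cv2.INTER_CUBIC))
    go((0,0),.188)
E
python3 - <<'E'
from h import *
show("t2",70)
E
```

```text
die f [  -1.  -142.7] yaw 70.3 LxW 107.7 67.7 386
backl [ -63.6 -184. ] backr [-23.1 -71. ] ledl [  21.1 -214.4] ledr [  61.6 -101.4] 
clk 3.7 tcp f [  38.8 -201.5] z 0.1906 F [ 2.  -4.6 -0.7] w -0.0
turn [-0.13 -0.07 -0.03] shift [-201.4   38.9    2.3]
```

View pics/t2.png

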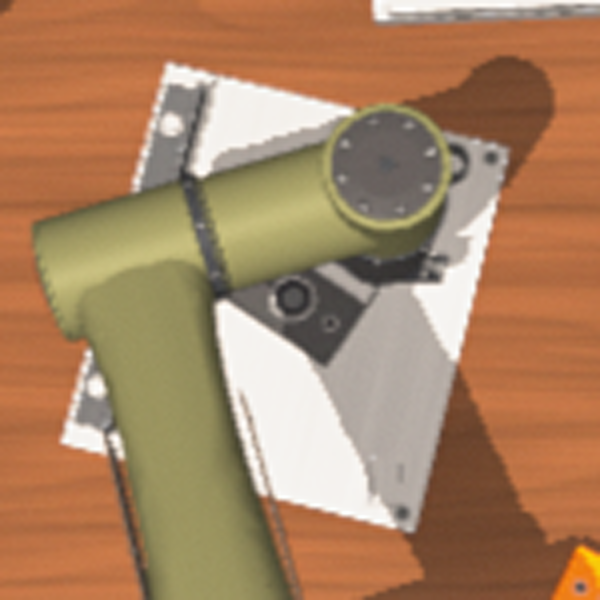

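```bash
cat >> h.py <<'E'
def die2(d,lo=.031,zt=.036):
    P=cloud(d); f=tof(P.reshape(-1,3)).reshape(384,512,2); im=d["img"].astype(int); mx=im.max(-1)
    m=((d["depth"]>0)&(abs(f[...,0])<170)&(f[...,1]<-5)&(f[...,1]>-270)&(P[...,2]>lo)&(P[...,2]<.045)&(mx<135)).astype(np.uint8)
    m=cv2.morphologyEx(m,cv2.MORPH_OPEN,np.ones((3,3),np.uint8))
    nn,l,st,c=cv2.connectedComponentsWithStats(m); i=1+np.argmax(st[1:,4]); v,u=np.nonzero(l==i)
    w=tof(cast(np.c_[u,v],d,zt)).astype(np.float32)
    (cx,cy),(a,b),th=cv2.minAreaRect(w)
    if a<b: th+=90
    return np.array([cx,cy]),max(a,b),min(a,b),th,len(v)
def show2(name,near=0):
    d=ctrl.snapshot("side"); c,L,W,th,n=die2(d)
    while th-near>90: th-=180
    while th-near<-90: th+=180
    t=np.radians(th); ce=c+11*np.array([np.sin(t),-np.cos(t)])
    print("SIDE die f",ce.round(1),"yaw",round(th,1),"LxW",round(L,1),round(W,1),n)
    R=np.array([[np.cos(t),-np.sin(t)],[np.sin(t),np.cos(t)]])
    for nm,q in(("backl",(-60,45)),("backr",(60,45)),("ledl",(-60,-45)),("ledr",(60,-45))): print(nm,(ce+R@np.array(q)).round(1),end=" ")
    print()
    cv2.imwrite(f"pics/{name}.png",cv2.resize(d["img"][130:240,190:350,::-1],None,fx=4,fy=4,interpolation=cv2.INTER_CUBIC))
    go((0,0),.188)
E
python3 - <<'E'
from h import *
for n in("top","side"):
  d=dict(np.load(n+"0.npz"))
  for lo in(.029,.031,.033): print(n,lo,die2(d,lo))
show2("s2",65)
E
```

```text
top 0.029 (array([   1.37697983, -166.57556152]), 76.7633285522461, 68.1662368774414, 86.08744049072266, 244)
top 0.031 (array([  -1.79963112, -185.27326965]), 73.90605163574219, 46.385215759277344, 152.6114959716797, 145)
top 0.033 (array([  -8.8842659 , -103.81994629]), 26.182281494140625, 18.944143295288086, 104.3913516998291, 37)
side 0.029 (array([   4.83050346, -148.19825745]), 131.52731323242188, 67.8755111694336, 82.6534652709961, 417)
side 0.031 (array([   5.12073135, -145.94718933]), 126.98789978027344, 67.8755111694336, 82.6534652709961, 404)
side 0.033 (array([   5.13242722, -143.30793762]), 122.46589660644531, 67.08502197265625, 83.52689361572266, 383)
SIDE die f [   1.8 -137.6] yaw 69.9 LxW 128.3 69.7 427
backl [ -61.1 -178.4] backr [-19.8 -65.7] ledl [  23.5 -209.4] ledr [ 64.7 -96.7] 
clk 3.75 tcp f [  38.9 -201.5] z 0.1906 F [ 2.1 -5.  -1. ] w 0.0
turn [-0.12 -0.07 -0.04] shift [-201.5   39.     2.3]
```

View pics/s2.png

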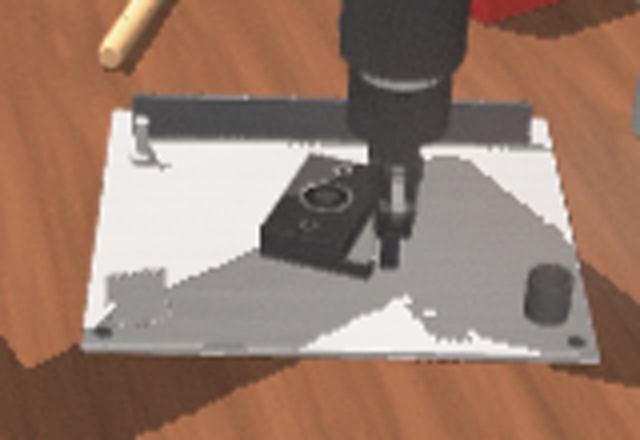

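arm_command(series=[0,0,0,-2,5,2,1,0,0,0,-4,9,2,1,0,0,0,-6,13.5,2,1,0,0,0,-8,18,2,1,0,0,0,-11,22,2,1,0,0,0,-14,26,2,1,0,0,0,-17,30,2,1,0,0,0,-20,34,2,1,0,0,0,-23,38,2,1,0,0,0,-26,41,2,1,0,0,0,-30,45,2,1,0,0,0,-33,48,2,1])

```text
clock: 4.75
tcp_pos: [0.5249, 0.0089, 0.1898]
tool_rot: [[-0.242, -0.97, 0.002], [-0.97, 0.242, -0.005], [0.005, -0.003, -1.0]]
ft_force: [0.4, -11.7, 4.5]
gripper_width: -0.002
```

```bash
sed -i 's/lo=.031/lo=.033/' h.py; python3 - <<'E'
from h import *
show2("s3",40)
show("t3",40)
E
```

```text
SIDE die f [ -43.7 -107.1] yaw 89.4 LxW 103.5 61.1 234
backl [ -89.4 -166.6] backr [-88.1 -46.6] ledl [   0.6 -167.5] ledr [  1.9 -47.6] 
clk 4.8 tcp f [  -9.  -169.1] z 0.1896 F [  1.4 -10.3   2.9] w 0.0
turn [-0.17 -0.23 -0.04] shift [-169.1   -8.9    1. ]
die f [ -63.8 -129.5] yaw -48.8 LxW 68.0 38.6 167
backl [-69.5 -54.7] backr [   9.6 -145. ] ledl [-137.2 -114.1] ledr [ -58.1 -204.3] 
clk 4.85 tcp f [  -8.9 -169.1] z 0.1896 F [  0.7 -10.    3.8] w 0.0
turn [-0.17 -0.21 -0.02] shift [-169.1   -8.8    1. ]
```

View pics/s3.png

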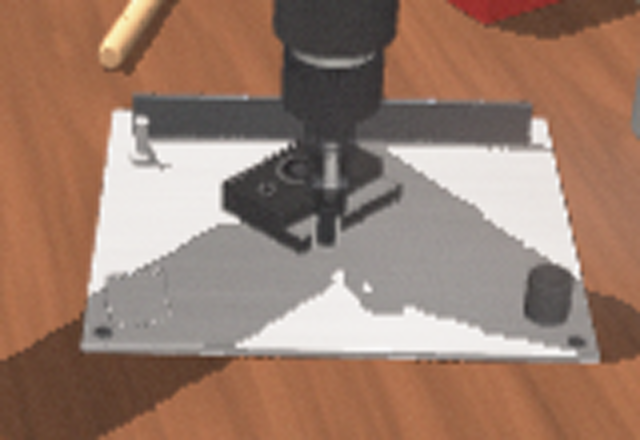

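```bash
python3 - <<'E'
from h import *
d=ctrl.snapshot("side")
px=np.array([[224,207],[303,251],[402,193]])/4+[190,130]
p=tof(cast(px,d,.008)); print(p); 
for a,b in((0,1),(1,2)): v=p[b]-p[a]; print(np.hypot(*v),np.degrees(np.arctan2(v[1],v[0])))
cv2.imwrite("pics/s4.png",cv2.resize(d["img"][155:200,235:300,::-1],None,fx=10,fy=10,interpolation=cv2.INTER_CUBIC))
E
```

```text
[[ -88.22453519 -104.41680115]
 [ -24.61560291 -165.23784728]
 [  57.98452295  -77.01993552]]
88.00736286059828 -43.71648784894538
120.85189591947903 46.88363861576017
```

View pics/s4.png

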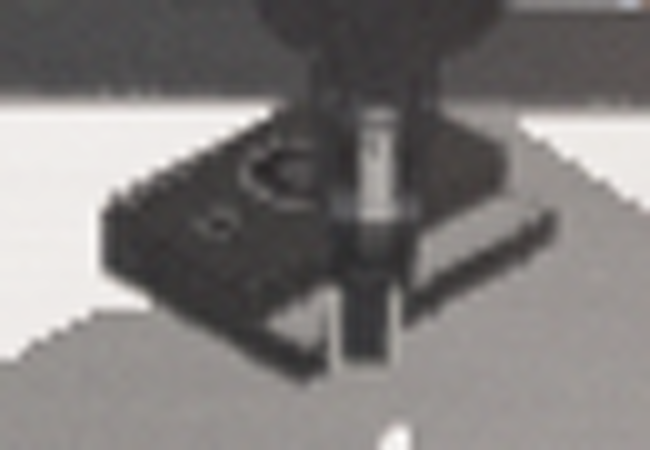

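arm_command(series=[0,0,0,6,-6,0,1,0,0,0,13,-13,0,1,0,0,0,0,-33,0,1,0,0,0,-16,-55,0,1,0,0,0,-32,-77,0,1,0,0,0,-49,-99,0,1,0,0,0,-74,-103,0,1,0,0,0,-99,-103,0,1,0,0,0,-122,-99,0,1,0,0,0,-122,-90,0,1,0,0,0,-120,-84,0,1,0,0,0,-120,-84,0,1])

```text
clock: 5.9
tcp_pos: [0.6346, 0.1066, 0.1874]
tool_rot: [[-0.242, -0.97, -0.001], [-0.97, 0.242, 0.0], [0.0, 0.001, -1.0]]
ft_force: [1.0, -0.3, 1.0]
gripper_width: 0.004
```

```bash
python3 - <<'E'
from h import *
show2("s5",45)
show("t5",45)
E
```

```text
SIDE die f [ -18.2 -101. ] yaw 45.1 LxW 126.3 72.5 429
backl [ -92.5 -111.8] backr [ -7.8 -26.8] ledl [ -28.7 -175.3] ledr [ 56.  -90.3] 
clk 5.95 tcp f [ 74.6 -48.5] z 0.1878 F [0.7 1.2 0.6] w -0.0
turn [ 0.01 -0.   -0.04] shift [-48.5  74.7  -0.2]
die f [ -18.8 -101.1] yaw 45.4 LxW 120.8 67.3 542
backl [ -93.  -112.2] backr [ -8.8 -26.7] ledl [ -28.9 -175.4] ledr [ 55.3 -89.9] 
clk 6.0 tcp f [ 75.  -48.7] z 0.188 F [ 0.2 -0.6 -0.7] w -0.0
turn [-0.02  0.01 -0.07] shift [-48.6  75.   -0. ]
```

View pics/s5.png

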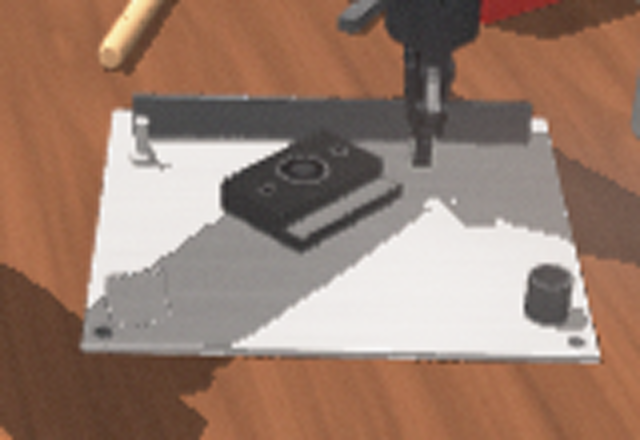

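View pics/t5.png

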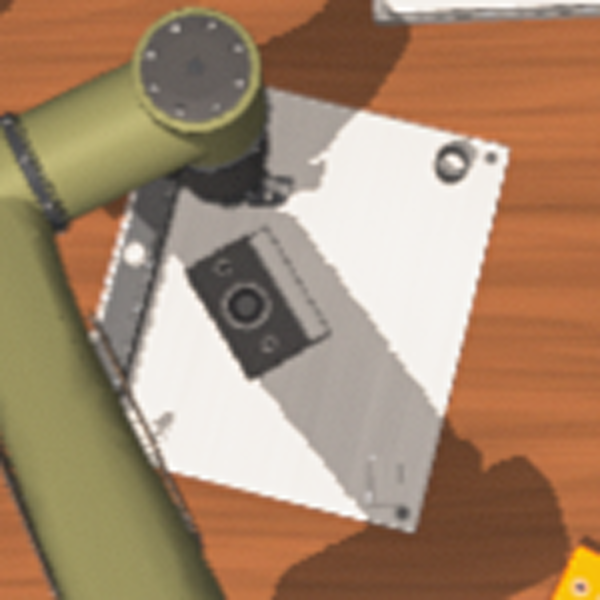

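arm_command(series=[0,0,0,6,4,0,1,0,0,0,12,8,0,1,0,0,0,18,12,0,1,0,0,0,23,16,0,1,0,0,0,27,20,0,1,0,0,0,30,23.5,0,1,0,0,0,33,27.5,0,1,0,0,0,36,31.5,0,1,0,0,0,39,36,0,1,0,0,0,41.5,40,0,1,0,0,0,44,44,0,1,0,0,0,46,49,0,1])

```text
clock: 7.0
tcp_pos: [0.5775, 0.0739, 0.1885]
tool_rot: [[-0.242, -0.97, 0.005], [-0.97, 0.242, 0.001], [-0.002, -0.005, -1.0]]
ft_force: [8.9, -0.2, -3.9]
gripper_width: 0.001
```

```bash
python3 - <<'E'
from h import *
show2("s6",30)
show("t6",30)
E
```

```text
SIDE die f [ -49.5 -111.1] yaw 38.0 LxW 123.4 73.4 429
backl [-124.5 -112.6] backr [-30.  -38.7] ledl [ -69.1 -183.5] ledr [  25.4 -109.6] 
clk 7.05 tcp f [ 25.8 -94.1] z 0.1884 F [ 5.7  0.5 -0.6] w -0.0
turn [-0.21  0.12 -0.05] shift [-94.1  25.9   0.5]
die f [ -51.6 -112.9] yaw 37.0 LxW 121.2 66.6 534
backl [-126.6 -113. ] backr [-30.7 -40.9] ledl [ -72.4 -184.9] ledr [  23.4 -112.8] 
clk 7.1 tcp f [ 26. -94.] z 0.1885 F [ 5.5  1.2 -1.6] w -0.0
turn [-0.18  0.1  -0.04] shift [-94.   26.1   0.6]
```

View pics/s6.png

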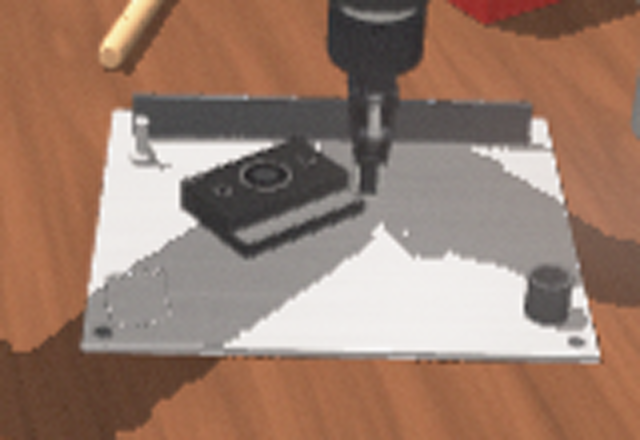

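View pics/t6.png

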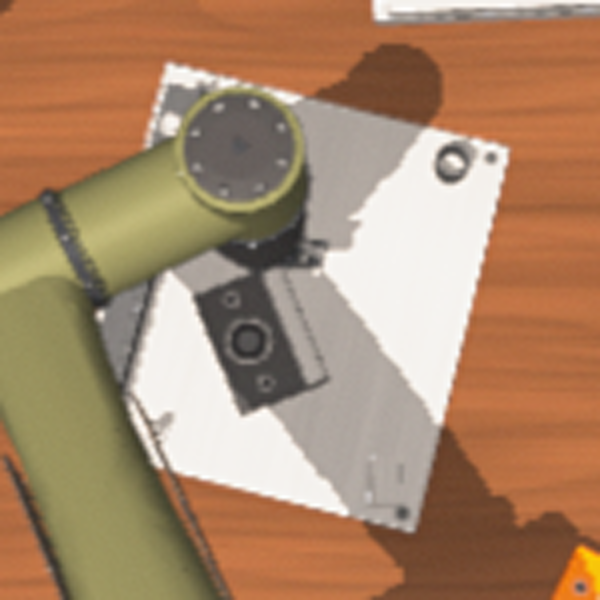

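arm_command(series=[0,0,0,-6,-10,0,1,0,0,0,-6,-20,0,1,0,0,0,16,-32,0,1,0,0,0,36,-34,0,1,0,0,0,56,-34,0,1,0,0,0,78,-14,0,1,0,0,0,100,6,0,1,0,0,0,115,28,0,1,0,0,0,120,48,0,1,0,0,0,116,64,0,1,0,0,0,109,74,0,1,0,0,0,109,74,0,1])

```text
clock: 8.1
tcp_pos: [0.477, -0.0133, 0.188]
tool_rot: [[-0.242, -0.97, 0.0], [-0.97, 0.242, 0.001], [-0.001, -0.0, -1.0]]
ft_force: [-0.1, -0.2, 0.2]
gripper_width: -0.001
```

```bash
python3 - <<'E'
from h import *
show("t7",37)
E
```

```text
die f [ -0.3 -64.4] yaw 126.6 LxW 55.3 2.8 15
backl [  -0.7 -139.4] backr [-72.2 -43.1] ledl [ 71.6 -85.8] ledr [ 0.  10.6] 
clk 8.15 tcp f [ -48.9 -202.7] z 0.1881 F [ 0.7 -1.1 -0.1] w -0.0
turn [-0.05  0.04  0.03] shift [-202.7  -49.     0.3]
```

arm_command(series=[0,0,0,-6,4.5,0,1,0,0,0,-12,9,0,1,0,0,0,-16,12,0,1,0,0,0,-20,14.5,0,1,0,0,0,-24,17,0,1,0,0,0,-28,19.5,0,1,0,0,0,-32,21,0,1,0,0,0,-36,23,0,1,0,0,0,-39,24.5,0,1,0,0,0,-42,25,0,1,0,0,0,-42,25,0,1])

```text
clock: 9.07
tcp_pos: [0.4637, 0.0317, 0.1878]
tool_rot: [[-0.242, -0.97, -0.005], [-0.97, 0.242, -0.007], [0.008, 0.003, -1.0]]
ft_force: [-5.6, -10.5, 7.9]
gripper_width: 0.002
```

```bash
python3 - <<'E'
from h import *
show2("s8",20)
E
```

```text
SIDE die f [-16.  -73.6] yaw 90.4 LxW 88.9 59.1 198
backl [ -60.6 -133.8] backr [-61.4 -13.9] ledl [  29.4 -133.3] ledr [ 28.6 -13.3] 
clk 9.12 tcp f [ -73.6 -162.3] z 0.1878 F [ -6.7 -10.3   6.7] w -0.0
turn [ 0.18 -0.43 -0.04] shift [-162.4  -73.5   -1.7]
```

View pics/s8.png

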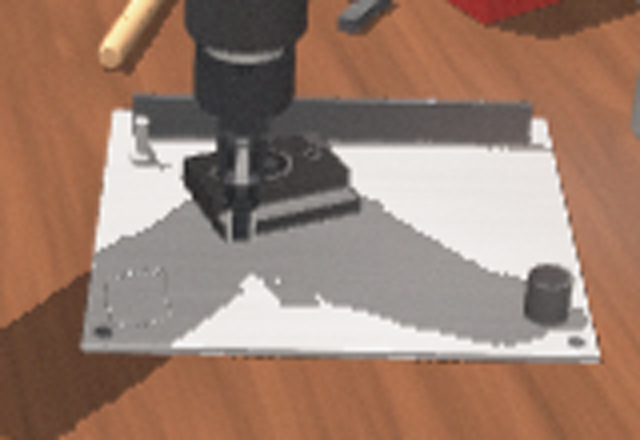

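```bash
cat >> h.py <<'E'
def ck(px,z=.008,d=None,sc=4,off=(190,130)):
    d=d or ctrl.snapshot("side")
    p=tof(cast(np.array(px)/sc+off,d,z)); print(p.round(1).tolist())
    for a in range(len(p)-1): v=p[a+1]-p[a]; print(round(np.hypot(*v),1),round(np.degrees(np.arctan2(v[1],v[0])),1))
E
python3 - <<'E'
from h import *
ck([[188,180],[224,239],[358,212]])
ck([[250,232],[358,210]])
E
```

```text
[[-119.1, -64.6], [-87.1, -150.9], [20.6, -107.2]]
92.1 -69.7
116.3 22.1
[[-66.6, -140.1], [20.8, -104.3]]
94.4 22.3
```

arm_command(series=[0,0,0,-4,2,0,1,0,0,0,-8,3,0,1,0,0,0,-12,4.5,0,1,0,0,0,-16,5.5,0,1,0,0,0,-19,6,0,1,0,0,0,-22,6.5,0,1,0,0,0,-25,7,0,1,0,0,0,-25,7,0,1,0,0,0,-15,7,0,1,0,0,0,10,7,0,1,0,0,0,25,0,0,1,0,0,0,25,0,0,1])

```text
clock: 10.22
tcp_pos: [0.4583, 0.0075, 0.1875]
tool_rot: [[-0.244, -0.97, -0.0], [-0.97, 0.244, -0.0], [0.0, 0.0, -1.0]]
ft_force: [0.6, 0.2, -0.5]
gripper_width: 0.001
```

```bash
python3 - <<'E'
from h import *
show2("s9",10)
show("t9",10)
E
```

```text
SIDE die f [-12.1 -60.4] yaw 92.6 LxW 75.7 63.7 196
backl [ -54.3 -122.4] backr [-59.7  -2.5] ledl [  35.6 -118.3] ledr [30.2  1.6] 
clk 10.27 tcp f [ -73.1 -186.3] z 0.1875 F [ 0.1  0.6 -0.5] w 0.0
turn [ 0.01 -0.01 -0.15] shift [-186.5  -72.6   -0.5]
die f [-32.  -65.4] yaw -75.6 LxW 67.0 60.6 192
backl [-3.3  3.9] backr [  26.5 -112.4] ledl [-90.5 -18.5] ledr [ -60.6 -134.7] 
clk 10.32 tcp f [ -73.2 -185.7] z 0.1876 F [ 0.2 -1.   0.1] w -0.0
turn [ 0.01 -0.   -0.11] shift [-185.9  -72.8   -0.4]
```

View pics/s9.png

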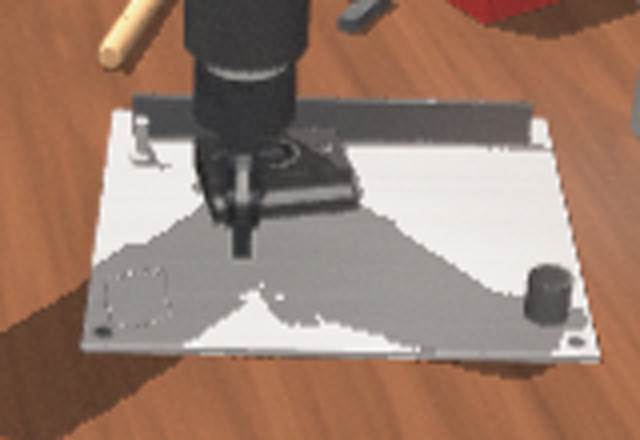

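View pics/t9.png

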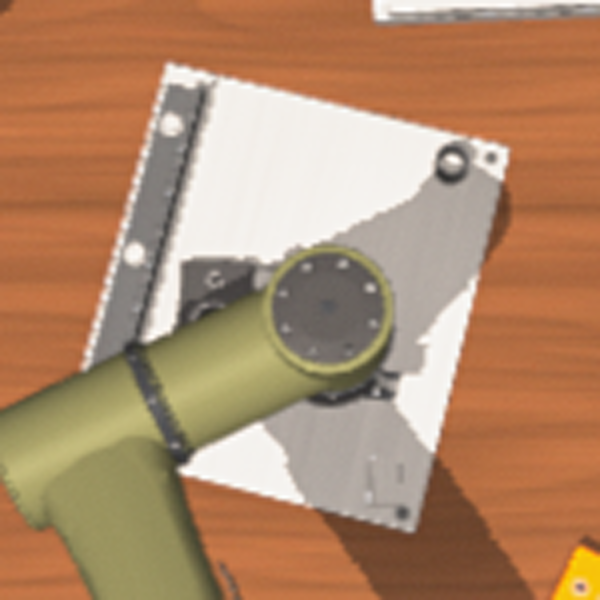

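arm_command(series=[0,0,0,5,-20,0,1,0,0,0,10,-50,0,1,0,0,0,10,-80,0,1,0,0,0,10,-110,0,1,0,0,0,10,-130,0,1,0,0,0,10,-130,0,1])

```text
clock: 10.82
tcp_pos: [0.5846, -0.0321, 0.1867]
tool_rot: [[-0.243, -0.97, -0.001], [-0.97, 0.243, -0.001], [0.001, 0.0, -1.0]]
ft_force: [-2.0, 0.1, -0.7]
gripper_width: -0.002
```

```bash
python3 - <<'E'
from h import *
show2("s10",10)
show("t10",10)
E
```

```text
SIDE die f [-48.4 -76.1] yaw 14.1 LxW 120.7 71.5 339
backl [-117.5  -47. ] backr [ -1.1 -17.8] ledl [ -95.6 -134.3] ledr [  20.8 -105.1] 
clk 10.87 tcp f [  57.8 -195. ] z 0.1866 F [-0.7  0.2 -1.3] w 0.0
turn [ 0.08 -0.05 -0.07] shift [-194.9   58.    -1.5]
die f [-45.3 -97.5] yaw 14.4 LxW 116.8 33.6 161
backl [-114.6  -68.8] backr [  1.6 -39. ] ledl [ -92.2 -156. ] ledr [  24.  -126.1] 
clk 10.92 tcp f [  56.9 -195.1] z 0.1867 F [ 0.3  0.1 -0.9] w 0.0
turn [ 0.09 -0.04 -0.05] shift [-195.    57.    -1.4]
```

View pics/s10.png

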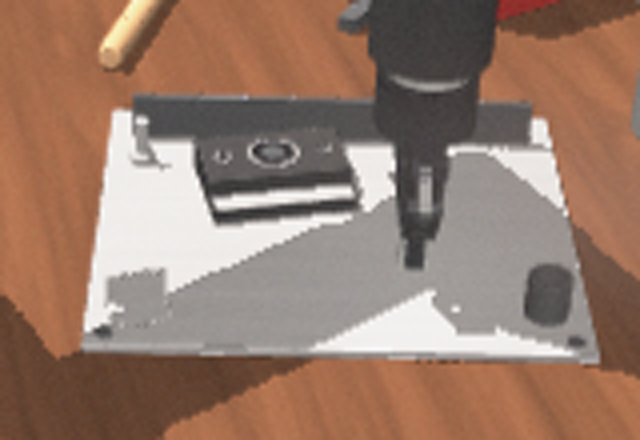

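View pics/t10.png

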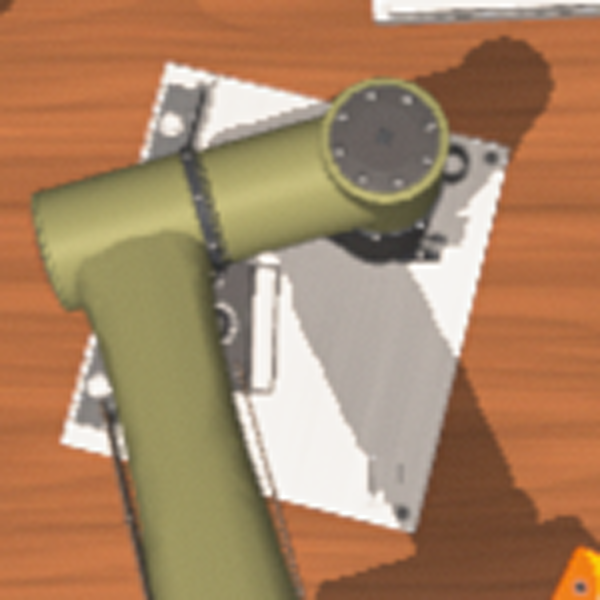

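```bash
python3 - <<'E'
from h import *
ck([[198,163],[217,224],[357,208]])
ck([[217,214],[357,199]],.021)
E
```

```text
[[-111.7, -37.4], [-93.2, -129.7], [20.0, -101.3]]
94.0 -78.7
116.8 14.0
[[-93.2, -134.9], [19.2, -108.0]]
115.5 13.4
```

arm_command(series=[0,0,0,0,35,0,1,0,0,0,-5,70,0,1,0,0,0,-20,100,0,1,0,0,0,-32,125,0,1,0,0,0,-40,140,0,1,0,0,0,-46,142,0,1,0,0,0,-52,142,0,1,0,0,0,-58,142,0,1,0,0,0,-64,143,0,1,0,0,0,-70,143,0,1,0,0,0,-75,144,0,1,0,0,0,-79,144,0,1])

```text
clock: 12.02
tcp_pos: [0.4611, 0.077, 0.1879]
tool_rot: [[-0.243, -0.97, -0.006], [-0.97, 0.243, -0.009], [0.01, 0.004, -1.0]]
ft_force: [-11.2, -12.7, 12.7]
gripper_width: -0.0
```

```bash
python3 - <<'E'
from h import *
show2("s11",10)
E
```

```text
SIDE die f [-29.1 -62.7] yaw 2.5 LxW 89.3 70.2 286
backl [-91.1 -20.4] backr [ 28.8 -15.1] ledl [ -87.1 -110.3] ledr [  32.8 -105.1] 
clk 12.07 tcp f [ -87.  -118.4] z 0.1879 F [-11.4 -10.6  12.4] w 0.0
turn [ 0.23 -0.54 -0.1 ] shift [-118.6  -86.8   -1.5]
```

View pics/s11.png

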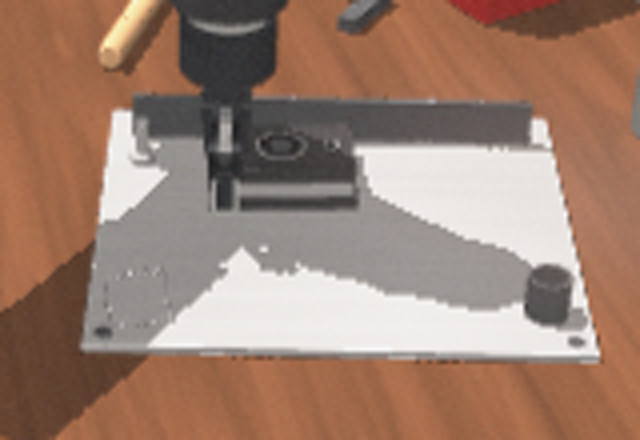

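arm_command(series=[0,0,0,8,0,0,1,0,0,0,16,-5,0,1,0,0,0,16,-25,0,1,0,0,0,16,-45,0,1,0,0,0,12,-45,0,1,0,0,0,7,-45,0,1,0,0,0,3,-45,0,1,0,0,0,-1,-45,0,1,0,0,0,-4,-45,0,1,0,0,0,-7,-45,0,1,0,0,0,-10,-45,0,1,0,0,0,-10,-45,0,1])

```text
clock: 13.07
tcp_pos: [0.5066, 0.0766, 0.1869]
tool_rot: [[-0.242, -0.97, -0.004], [-0.97, 0.242, -0.005], [0.006, 0.003, -1.0]]
ft_force: [-2.9, -10.4, 1.0]
gripper_width: 0.003
```

```bash
python3 - <<'E'
from h import *
show2("s12",0)
E
```

```text
SIDE die f [-92.9 -41.6] yaw -88.2 LxW 71.1 42.9 149
backl [-49.8  19.7] backr [ -46.1 -100.2] ledl [-139.7   17. ] ledr [-136. -103.] 
clk 13.12 tcp f [ -42.8 -108.3] z 0.1869 F [ -3.1 -10.4   0.9] w -0.0
turn [ 0.16 -0.35 -0.05] shift [-108.4  -42.8   -1.9]
```

View pics/s12.png

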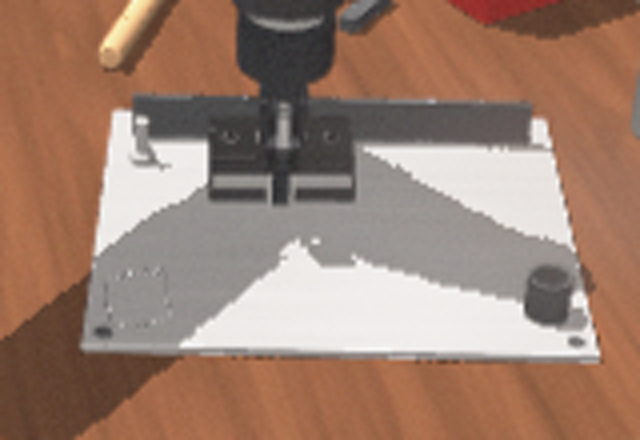

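arm_command(series=[0,0,0,-1.5,0,0,1,0,0,0,-3,0,0,1,0,0,0,-4.5,0,0,1,0,0,0,-6,0,0,1,0,0,0,-7.5,0,0,1,0,0,0,-8.5,0,0,1,0,0,0,-9.5,0,0,1,0,0,0,-9.5,0,0,1])

```text
clock: 13.78
tcp_pos: [0.5085, 0.0843, 0.1868]
tool_rot: [[-0.243, -0.97, -0.007], [-0.97, 0.243, -0.009], [0.011, 0.004, -1.0]]
ft_force: [-4.0, -17.6, 4.0]
gripper_width: -0.001
```

arm_command(series=[0,0,0,-1,0,0,1,0,0,0,-2,0,0,1,0,0,0,-3,0,0,1,0,0,0,-3,0,0,1])

```text
clock: 14.12
tcp_pos: [0.5087, 0.0857, 0.1867]
tool_rot: [[-0.244, -0.97, -0.01], [-0.97, 0.244, -0.013], [0.015, 0.006, -1.0]]
ft_force: [-8.8, -24.2, 6.6]
gripper_width: -0.003
```

```bash
python3 - <<'E'
from h import *
show2("s13",0)
E
```

```text
SIDE die f [-17.4 -35.2] yaw -87.5 LxW 64.9 43.4 123
backl [25.  26.7] backr [ 30.1 -93.2] ledl [-64.9  22.8] ledr [-59.8 -97.1] 
clk 14.17 tcp f [-43. -99.] z 0.1867 F [ -8.3 -23.9   7.9] w -0.0
turn [ 0.35 -0.87 -0.13] shift [-99.1 -42.7  -3. ]
```

View pics/s13.png

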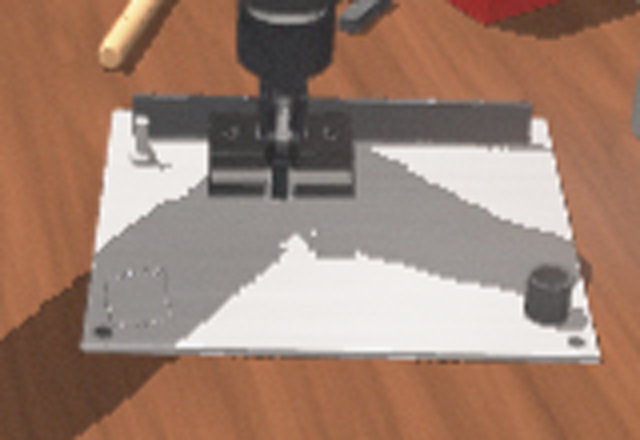

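arm_command(series=[0,0,0,-1,0,0,1,0,0,0,-2,0,0,1,0,0,0,-2,0,0,1,0,0,0,-2,0,0,1])

```text
clock: 14.5
tcp_pos: [0.5088, 0.0867, 0.1867]
tool_rot: [[-0.244, -0.97, -0.011], [-0.97, 0.244, -0.016], [0.018, 0.007, -1.0]]
ft_force: [-11.3, -28.9, 9.6]
gripper_width: -0.002
```

arm_command(series=[0,0,0,8,0,0,1,0,0,0,18,0,0,1,0,0,0,25,-20,0,1,0,0,0,30,-50,0,1,0,0,0,30,-80,0,1,0,0,0,30,-110,0,1,0,0,0,30,-140,0,1,0,0,0,20,-165,0,1,0,0,0,0,-180,-20,1,0,0,0,-20,-190,-40,1,0,0,0,-20,-190,-40,1])

```text
clock: 15.42
tcp_pos: [0.703, 0.0682, 0.232]
tool_rot: [[-0.24, -0.971, 0.007], [-0.971, 0.24, 0.001], [-0.003, -0.007, -1.0]]
ft_force: [-0.5, -0.4, 1.8]
gripper_width: 0.002
```

```bash
python3 - <<'E'
from h import *
show2("s14",0)
show("t14",0)
E
```

```text
SIDE die f [-44.1 -48.2] yaw 1.8 LxW 118.1 65.0 298
backl [-105.4   -5. ] backr [14.5 -1.4] ledl [-102.7  -95. ] ledr [ 17.3 -91.3] 
clk 15.47 tcp f [148.9 -70.2] z 0.2302 F [ 0.3 -0.8 -0.8] w -0.0
turn [-0.25  0.15  0.07] shift [-70.3 148.9  41.7]
die f [-44.3 -47.8] yaw 0.6 LxW 119.7 66.5 276
backl [-104.8   -3.4] backr [15.2 -2.1] ledl [-103.9  -93.4] ledr [ 16.1 -92.1] 
clk 15.52 tcp f [148.  -71.1] z 0.2284 F [-0.8  0.2 -0.5] w -0.0
turn [-0.09  0.09  0.04] shift [-71.1 148.   40.3]
```

View pics/s14.png

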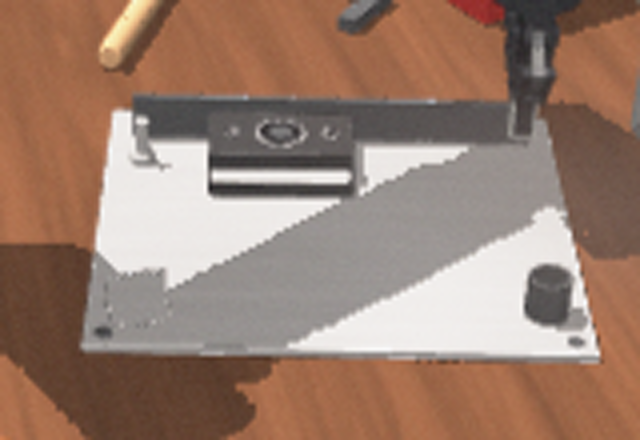

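View pics/t14.png

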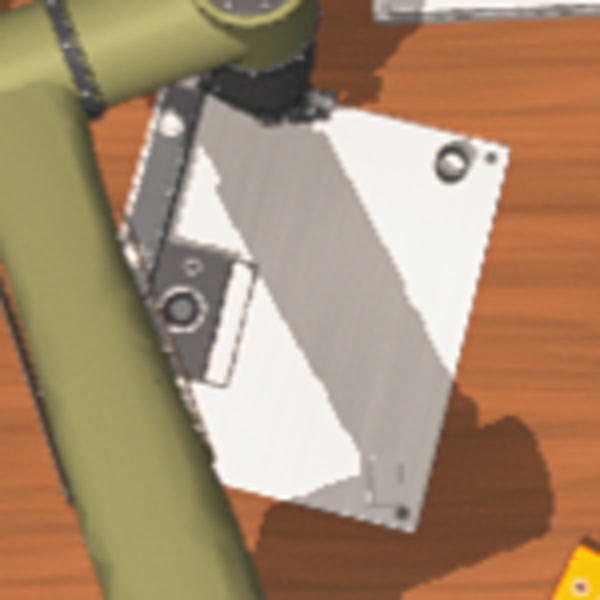

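arm_command(series=[0,0,0,15,10,0,1,0,0,0,40,30,0,1,0,0,0,62,60,0,1,0,0,0,62,95,0,1,0,0,0,62,130,0,1,0,0,0,62,165,0,1,0,0,0,62,200,10,1,0,0,0,62,220,25,1,0,0,0,62,236,35,1,0,0,0,60,238,39,1,0,0,0,60,238,39,1])

```text
clock: 16.43
tcp_pos: [0.4535, 0.0649, 0.1874]
tool_rot: [[-0.241, -0.971, -0.001], [-0.971, 0.241, 0.0], [0.0, 0.001, -1.0]]
ft_force: [0.6, -0.3, 0.4]
gripper_width: 0.002
```

```bash
python3 - <<'E'
from h import *
go((-88,-112),.187)
E
```

```text
clk 16.43 tcp f [ -91.5 -132.5] z 0.1874 F [ 0.6 -0.3  0.4] w 0.0
turn [ 0.07 -0.02  0.03] shift [-20.5  -3.5   0.3]
```

Push in to about y = -99.

arm_command(series=[0,0,0,-8,-3,0,1,0,0,0,-16,-3,0,1,0,0,0,-22,-3,0,1,0,0,0,-26,-3,0,1,0,0,0,-29,-3,0,1,0,0,0,-31,-3,0,1,0,0,0,-33,-3,0,1,0,0,0,-35,-3,0,1,0,0,0,-35,-3,0,1])

```text
clock: 17.18
tcp_pos: [0.4661, 0.0978, 0.1886]
tool_rot: [[-0.242, -0.97, -0.001], [-0.97, 0.242, -0.002], [0.002, 0.0, -1.0]]
ft_force: [-1.6, -3.3, 0.4]
gripper_width: -0.004
```

arm_command(series=[0,0,0,-1,0,0,1,0,0,0,-2,0,0,1,0,0,0,-3,0,0,1,0,0,0,-4,0,0,1,0,0,0,-4,0,0,1])

```text
clock: 17.6
tcp_pos: [0.4665, 0.1002, 0.1885]
tool_rot: [[-0.243, -0.97, -0.004], [-0.97, 0.243, -0.006], [0.006, 0.002, -1.0]]
ft_force: [-5.1, -10.8, 6.1]
gripper_width: -0.001
```

arm_command(series=[0,0,0,-1,0,0,1,0,0,0,-2,0,0,1,0,0,0,-3,0,0,1,0,0,0,-4,0,0,1,0,0,0,-4,0,0,1])

```text
clock: 18.02
tcp_pos: [0.467, 0.1018, 0.1885]
tool_rot: [[-0.244, -0.97, -0.007], [-0.97, 0.244, -0.013], [0.014, 0.004, -1.0]]
ft_force: [-7.2, -22.9, 9.9]
gripper_width: -0.001
```

arm_command(series=[0,0,0,8,0,0,1,0,0,0,20,0,0,1,0,0,0,25,-25,0,1,0,0,0,25,-55,0,1,0,0,0,25,-85,0,1,0,0,0,20,-88,0,1,0,0,0,14,-88,0,1,0,0,0,9,-88,0,1,0,0,0,6,-88,0,1,0,0,0,3,-88,0,1,0,0,0,1,-88,0,1,0,0,0,1,-88,0,1])

```text
clock: 19.02
tcp_pos: [0.5521, 0.0802, 0.1885]
tool_rot: [[-0.243, -0.97, -0.004], [-0.97, 0.243, -0.01], [0.011, 0.002, -1.0]]
ft_force: [1.2, -22.1, 0.6]
gripper_width: -0.004
```

arm_command(series=[0,0,0,8,0,0,1,0,0,0,20,0,0,1,0,0,0,40,0,-20,1,0,0,0,70,-10,-50,1,0,0,0,100,-40,-80,1,0,0,0,120,-70,-110,1,0,0,0,140,-100,-130,1,0,0,0,170,-110,-130,1,0,0,0,200,-110,-130,1,0,0,0,220,-110,-130,1,0,0,0,240,-110,-130,1,0,0,0,240,-110,-130,1])

```text
clock: 20.02
tcp_pos: [0.6006, -0.1783, 0.3193]
tool_rot: [[-0.244, -0.97, 0.001], [-0.97, 0.244, 0.0], [-0.0, -0.001, -1.0]]
ft_force: [0.5, 0.5, 0.0]
gripper_width: 0.002
```

```bash
python3 - <<'E'
from h import *
show2("s15",0)
show("t15",0)
E
```

```text
SIDE die f [-43.8 -47.4] yaw 2.5 LxW 119.2 64.9 284
backl [-105.7   -5.1] backr [14.2  0.2] ledl [-101.7  -95. ] ledr [ 18.2 -89.7] 
clk 20.07 tcp f [ 110.1 -331.5] z 0.3192 F [ 0.2 -0.1 -0.2] w 0.01
turn [-0.05  0.04 -0.13] shift [-331.2  110.9  131.4]
die f [-44.5 -46.8] yaw -0.3 LxW 119.7 66.6 376
backl [-104.3   -1.5] backr [15.7 -2.1] ledl [-104.7  -91.5] ledr [ 15.3 -92.1] 
clk 20.12 tcp f [ 110.1 -330.5] z 0.3192 F [ 0.5  0.  -0. ] w 0.0
turn [-0.06  0.05 -0.07] shift [-330.3  110.7  131.4]
```

View pics/s15.png

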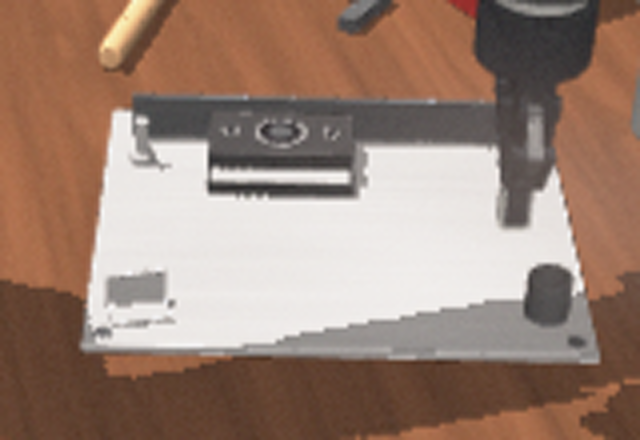

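View pics/t15.png

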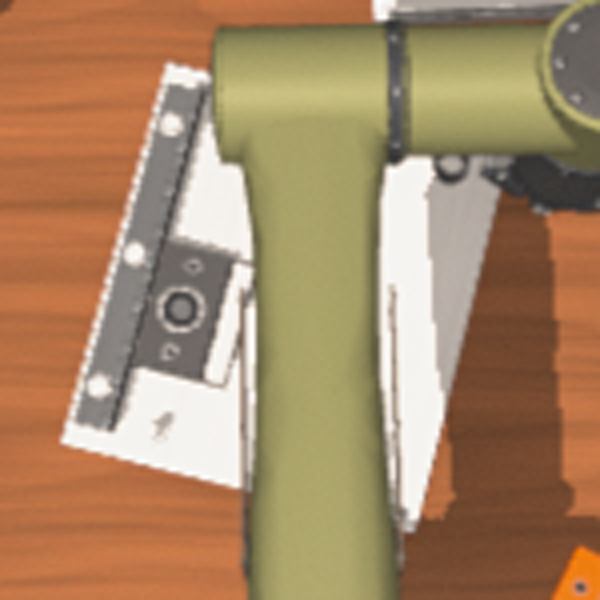

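```bash
python3 - <<'E'
from h import *
d=ctrl.snapshot("top"); g=cv2.cvtColor(d["img"],cv2.COLOR_RGB2GRAY).astype(np.float32)
K=d["K"];T=np.linalg.inv(d["extrinsics"])
def prof(x,ys,z):
    p=np.c_[tow(np.c_[np.full(len(ys),x),ys]),np.full(len(ys),z)]
    c=p@T[:3,:3].T+T[:3,3]; u=(K[0,0]*c[:,0]/c[:,2]+K[0,2]).astype(np.float32);v=(K[1,1]*c[:,1]/c[:,2]+K[1,2]).astype(np.float32)
    return cv2.remap(g,u[None],v[None],cv2.INTER_LINEAR)[0]
def edge(x,lo,hi,z):
    ys=np.arange(lo,hi,.25); q=cv2.GaussianBlur(prof(x,ys,z)[None],(0,0),4)[0]; return ys[np.argmax(abs(np.gradient(q)))]
print("top step, flush -68:",[(x,edge(x,-82,-58,.036)) for x in range(-98,12,12)])
print("ref fence face top edge, ~0:",[(x,edge(x,-14,14,.048)) for x in(-140,-130,40,60,80)])
# end edges of die along back: dark extents
d2=dict(np.load("top0.npz")); g=cv2.cvtColor(d2["img"],cv2.COLOR_RGB2GRAY).astype(np.float32)
print("start fence ref",[(x,edge(x,-14,14,.048)) for x in range(-140,150,20)])
E
```

```text
top step, flush -68: [(-98, np.float64(-70.0)), (-86, np.float64(-70.5)), (-74, np.float64(-70.0)), (-62, np.float64(-71.75)), (-50, np.float64(-69.0)), (-38, np.float64(-69.25)), (-26, np.float64(-70.0)), (-14, np.float64(-70.25)), (-2, np.float64(-71.0)), (10, np.float64(-71.0))]
ref fence face top edge, ~0: [(-140, np.float64(-6.5)), (-130, np.float64(11.25)), (40, np.float64(-6.5)), (60, np.float64(-7.0)), (80, np.float64(-4.5))]
start fence ref [(-140, np.float64(-6.75)), (-120, np.float64(-5.25)), (-100, np.float64(-6.25)), (-80, np.float64(-8.25)), (-60, np.float64(-6.25)), (-40, np.float64(-9.25)), (-20, np.float64(-4.75)), (0, np.float64(-9.75)), (20, np.float64(-9.0)), (40, np.float64(-6.5)), (60, np.float64(-7.5)), (80, np.float64(-11.25)), (100, np.float64(-6.0)), (120, np.float64(-8.0)), (140, np.float64(-10.5))]
```

```bash
python3 - <<'E'
from h import *
for n,p,z in(("mid",(.5088,.0867),(-.011,-.016)),("left",(.467,.1018),(-.007,-.013)),("right",(.5521,.0802),(-.004,-.01))):
    print(n,tof(np.array(p)+.168*np.array(z)).round(1))
d=ctrl.snapshot("side"); cv2.imwrite("pics/s16.png",cv2.resize(d["img"][150:182,215:300,::-1],None,fx=9,fy=9,interpolation=cv2.INTER_CUBIC))
d=ctrl.snapshot("top"); cv2.imwrite("pics/t16.png",cv2.resize(d["img"][160:220,180:240,::-1],None,fx=10,fy=10,interpolation=cv2.INTER_CUBIC))
E
```

```text
mid [[ -44.2 -101.1]]
left [[-87.9 -95.9]]
right [[  0.2 -95.7]]
```

View pics/t16.png

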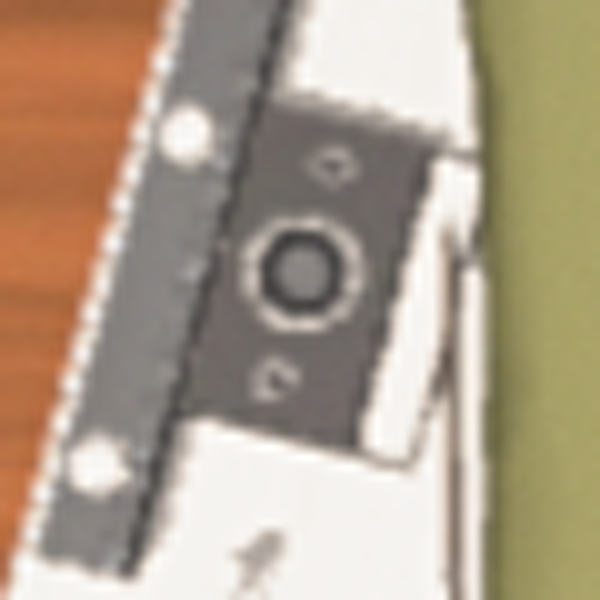

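View pics/s16.png

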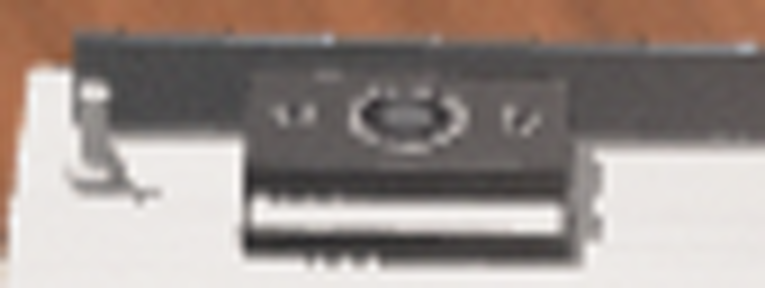

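arm_command(series=[0,0,0,-15,10,0,1,0,0,0,-40,30,0,1,0,0,0,-65,55,0,1,0,0,0,-90,80,0,1,0,0,0,-115,105,20,1,0,0,0,-140,130,45,1,0,0,0,-165,145,70,1,0,0,0,-185,154,95,1,0,0,0,-195,154,115,1,0,0,0,-200,154,128,1,0,0,0,-204,154,131,1,0,0,0,-204,154,131,1])

```text
clock: 21.27
tcp_pos: [0.5016, 0.0604, 0.1871]
tool_rot: [[-0.24, -0.971, -0.001], [-0.971, 0.24, -0.001], [0.001, 0.001, -1.0]]
ft_force: [0.1, -0.5, 0.9]
gripper_width: 0.002
```

```bash
python3 - <<'E'
from h import *
go((-44,-100),.187)
E
```

```text
clk 21.27 tcp f [ -43.8 -125.2] z 0.1871 F [ 0.1 -0.5  0.9] w 0.0
turn [ 0.06 -0.06  0.07] shift [-25.2   0.2   0.1]
```

arm_command(series=[0,0,0,-6,0,0,1,0,0,0,-12,0,0,1,0,0,0,-17,0,0,1,0,0,0,-21,0,0,1,0,0,0,-24,0,0,1,0,0,0,-26,0,0,1,0,0,0,-26,0,0,1])

```text
clock: 21.85
tcp_pos: [0.5084, 0.0849, 0.1881]
tool_rot: [[-0.242, -0.97, 0.001], [-0.97, 0.242, 0.0], [-0.0, -0.001, -1.0]]
ft_force: [0.4, 0.9, 2.1]
gripper_width: -0.0
```

arm_command(series=[0,0,0,-1,0,0,1,0,0,0,-2,0,0,1,0,0,0,-3,0,0,1,0,0,0,-3,0,0,1])

```text
clock: 22.18
tcp_pos: [0.509, 0.0874, 0.188]
tool_rot: [[-0.242, -0.97, 0.0], [-0.97, 0.242, -0.001], [0.0, -0.0, -1.0]]
ft_force: [-1.4, -1.7, 3.9]
gripper_width: -0.003
```

arm_command(series=[0,0,0,-1,0,0,1,0,0,0,-2,0,0,1,0,0,0,-3,0,0,1,0,0,0,-3,0,0,1])

```text
clock: 22.52
tcp_pos: [0.5096, 0.0891, 0.188]
tool_rot: [[-0.243, -0.97, -0.001], [-0.97, 0.243, -0.004], [0.004, 0.0, -1.0]]
ft_force: [-1.6, -9.3, 6.7]
gripper_width: 0.002
```

arm_command(series=[0,0,0,-1,0,0,1,0,0,0,-2,0,0,1,0,0,0,-3,0,0,1,0,0,0,-4,0,0,1,0,0,0,-4,0,0,1])

```text
clock: 22.93
tcp_pos: [0.5101, 0.0906, 0.188]
tool_rot: [[-0.244, -0.97, -0.005], [-0.97, 0.244, -0.011], [0.011, 0.002, -1.0]]
ft_force: [-3.4, -20.9, 9.4]
gripper_width: -0.003
```

arm_command(series=[0,0,0,-1,0,0,1,0,0,0,-2,0,0,1,0,0,0,-3,0,0,1,0,0,0,-3,0,0,1,0,0,0,-3,0,0,1])

```text
clock: 23.35
tcp_pos: [0.5105, 0.0916, 0.188]
tool_rot: [[-0.244, -0.97, -0.007], [-0.97, 0.245, -0.015], [0.016, 0.003, -1.0]]
ft_force: [-5.3, -29.5, 12.5]
gripper_width: 0.002
```

arm_command(series=[0,0,0,-1,0,0,1,0,0,0,-2,0,0,1,0,0,0,-2,0,0,1,0,0,0,-2,0,0,1])

```text
clock: 23.68
tcp_pos: [0.5108, 0.0924, 0.188]
tool_rot: [[-0.245, -0.969, -0.008], [-0.969, 0.245, -0.018], [0.02, 0.004, -1.0]]
ft_force: [-6.4, -36.2, 14.1]
gripper_width: 0.002
```

```bash
python3 - <<'E'
from h import *
s=ctrl.read_state(); R=np.array(s["tool_rot"]); print(tof(np.array(s["tcp_pos"])+.168*R[:,2]),s["ft_force"])
E
```

```text
[[-43.14967169 -95.39183294]] [ -6.39785223 -36.16406107  14.09496223]
```

arm_command(series=[0,0,0,4,0,0,1,0,0,0,10,0,0,1,0,0,0,20,0,0,1,0,0,0,35,0,0,1,0,0,0,50,-15,-20,1,0,0,0,65,-40,-50,1,0,0,0,95,-75,-80,1,0,0,0,125,-105,-110,1,0,0,0,160,-130,-135,1,0,0,0,195,-145,-150,1,0,0,0,225,-150,-150,1,0,0,0,225,-150,-150,1])

```text
clock: 24.68
tcp_pos: [0.6027, -0.1598, 0.3392]
tool_rot: [[-0.245, -0.97, 0.002], [-0.97, 0.245, -0.001], [0.0, -0.002, -1.0]]
ft_force: [-0.1, 1.0, 0.0]
gripper_width: -0.001
```

```bash
python3 - <<'E'
from h import *
show2("s17",0)
show("t17",0)
d=ctrl.snapshot("top"); g=cv2.cvtColor(d["img"],cv2.COLOR_RGB2GRAY).astype(np.float32)
K=d["K"];T=np.linalg.inv(d["extrinsics"])
def edge(x,lo,hi,z):
    ys=np.arange(lo,hi,.25)
    p=np.c_[tow(np.c_[np.full(len(ys),x),ys]),np.full(len(ys),z)]
    c=p@T[:3,:3].T+T[:3,3]; u=(K[0,0]*c[:,0]/c[:,2]+K[0,2]).astype(np.float32);v=(K[1,1]*c[:,1]/c[:,2]+K[1,2]).astype(np.float32)
    q=cv2.GaussianBlur(cv2.remap(g,u[None],v[None],cv2.INTER_LINEAR),(0,0),4)[0]; return float(ys[np.argmax(abs(np.gradient(q)))])
X=np.arange(-98,12,4);E=np.array([edge(x,-82,-58,.036) for x in X]); print("step fit slope deg, mean",np.degrees(np.polyfit(X,E,1)[0]),np.median(E))
# bystanders
for n in("top","side"):
    d=ctrl.snapshot(n);P=cloud(d); f=tof(P.reshape(-1,3)).reshape(384,512,2); z=P[...,2]
    m=((d["depth"]>0)&(abs(f[...,0])<185)&(f[...,1]<-5)&(f[...,1]>-290)&(z>.016)&(z<.08)).astype(np.uint8)
    nn,l,st,c=cv2.connectedComponentsWithStats(m)
    for i in range(1,nn):
        if st[i,4]>10: print(n,st[i,4],f[l==i].mean(0).round())
E
```

```text
SIDE die f [-46.2 -48.9] yaw -1.9 LxW 118.3 62.7 285
backl [-104.7   -1.9] backr [15.3 -5.9] ledl [-107.7  -91.9] ledr [ 12.3 -95.9] 
clk 24.73 tcp f [ 107.7 -315.4] z 0.3389 F [-0.9  0.3  0.7] w -0.0
turn [-0.08 -0.03 -0.26] shift [-315.   109.3  150.5]
die f [-44.5 -47. ] yaw -0.1 LxW 119.6 65.9 379
backl [-104.4   -1.9] backr [15.6 -2.1] ledl [-104.5  -91.9] ledr [ 15.5 -92.1] 
clk 24.78 tcp f [ 107.1 -313.5] z 0.3378 F [ 0.2  0.2 -0. ] w -0.0
turn [-0.01  0.01 -0.26] shift [-313.   108.5  149.8]
step fit slope deg, mean -0.12250226531086376 -74.0
top 33 [ 149. -243.]
top 612 [-49. -41.]
top 19 [-161.  -41.]
side 37 [-159.  -40.]
side 672 [-45. -55.]
side 96 [-153. -242.]
side 143 [ 155. -247.]
```

View pics/t17.png

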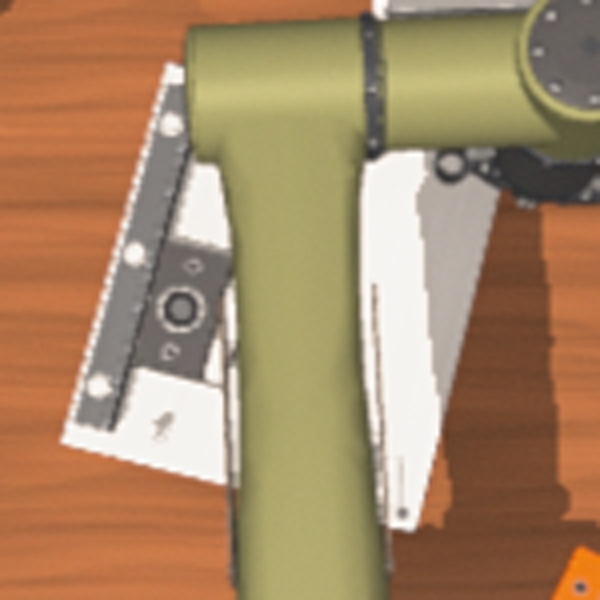

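```bash
python3 -c "
from bench import ctrl
print(ctrl.sign_off(), ctrl.read_state()['clock'])"
```

```text
the job is handed in; nothing more can be done
the job is handed in; nothing more can be done
```

I walked the die block round to the fence with closed-fingertip pushes and handed the job in at about 25 s of the 72 s. I expect it is flush, but the cameras could not confirm the last 2 mm. The sign-off gave no verdict.

- **How it went:** I pushed on the ledge near the block's far end, with one corrective push on its end face when the leading corner came within about 25 mm of the fence. That turned it from about 83° to about 2° while the back was still roughly 15 mm away. I then slid it straight in and pressed at the middle and both ends.
- **Squareness and position:** The last top view puts the block within about 0.1° of square, with its centre 44 mm left of mid-fence, so neither end overhangs. The ledge faces out.
- **Flushness:** The top view puts both back corners 1.9 to 2.1 mm off the fence face. That is inside the 3 mm limit, but camera error is also about 2 mm. The better evidence is force: the fingertip stalled on one line to within 0.5 mm, at about 23 N at each end and 36 N in the middle. Sliding the block took only about 10 N.
- **Other objects:** The pipe, bolt and offcut on the plate stayed within camera noise of where they started. I did not re-measure the tools on the bench, but the arm never worked low near them. The gripper was clear of everything at hand-in.
- **Checks that disagreed:**
  - The side camera read −1.9° on the last look and +2.5° on the one before. It blends the dark block into the dark fence, so I went with the top view.
  - The first middle push stalled about 5 mm short of the final line, which I did not explain. The end pushes and the repeat middle push closed that gap.
  - One last edge check was spoiled because the arm blocked the view.

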